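# Set the light attenuator to its third click

## Robot

A 7-joint arm with a two-finger parallel gripper is mounted at the origin on the work surface. World frame = base frame: x ahead of the robot, y to its left, z up, the work surface at z = 0. Lengths are in m, angles in degrees, forces in N, time in s.
With the tool pointing down it reaches from about 0.4 to 0.75 m from the base axis. Payload 19.5 kg.
Tool frame: the origin (TCP) lies on the centre line of the jaws, within the pads' length; the fingertips stand 19 mm ahead of it and the grasp point (between the pads) is the TCP (r.tcp_to_tips is the distance from the TCP to the fingertips, in m); z points along the fingers, y is the direction in which the jaws open and shut (so a half turn about z gives the same grasp; the last joint's range is limited). The gripper opens to 85 mm and grips with 20 to 120 N. Pads are 22 mm wide; open, the fingers measure 114 mm over their backs; the gripper's body (76 mm by 85 mm) begins 54 mm behind the grasp point. The pads swing forward as they close: fully open they stand 13 mm farther back than shut.
Start: joints at [-77.275, 40.479, -1.581, 85.061, 1.261, 54.483, -4.326], TCP at [0.15, 0.555, 0.25] pointing down, gripper open.
Joint ranges: [-155.06, 155.06], [-18.47, 123.98], [-90, 86.84], [0, 140.48], [-83.41, 263.41], [0, 116], [-161.91, 161.91]. Speed limits (degrees/s): [108.29, 108.29, 147.25, 147.25, 172.46, 172.46, 172.46].

## Interface

Orientations are given as a 3x3 rotation matrix whose columns are the frame's x, y, z axes.
In Python, from cell import r, snapshot gives the robot as it stands.
- The arm moves only by the tool carry_out, never from a script. Its argument "series" is a list of rows, each an object with "hand": the opening, from -1 (shut) to 1 (fully open), so that 0 is half open; "xyz": the shift along the world's x, y, z normalised to -1 to 1, where 1 is 500 mm, a list of three; "rotation": the turn, a rotation vector about the world's x, y, z normalised to -1 to 1, where 1 is 90 degrees, a list of three. A call has 1 to 8 rows; each row is the pose to reach, as a shift and turn from the pose commanded when the call began; what a row does not reach only later rows make up. A row lasts 1/12 s, in which the tool goes at most 41.7 mm and 7.16 degrees, less where a joint would pass 70% of its speed; a pose out of reach is approached as far as the arm can. A call with a number of a shift or a turn outside -1 to 1 is refused whole. A call with a gripper value outside its range is refused whole. The fingers move at their own pace and stop on an object; "newtons" is the grip in N (left out, the last holds). Time passes only in rows, so rows that repeat a pose let the fingers close. It gives the time, the measured TCP pose, the force and the opening at its end, in the units of the state.
- r.sense(): the state, without advancing time (a new reading comes with each control period).
- snapshot(name): name is "side" or "top"; returns a dict with "frame" (480x640x3 uint8, blue, green, red), "intrinsics" (3x3 intrinsics, pixels), "dist_coeffs" ([k1, k2, p1, p2, k3] as OpenCV has them; the pictures are not rectified), "pose" (4x4, takes a point from camera to world coordinates). Camera axes: x right, y up, looking along -z (the intrinsics and any distortion apply to the point x, -y, -z); pixel columns grow to the right and rows downward; lengths in m; the calibration is good to about 2 mm. A picture is of the moment at which its call begins. There is no depth.
- r.job_done(): hands the job in, once; it reports no verdict.
The state is a dict: "clock": time; "qpos": joint angles; "qvel": joint speeds; "tau": joint torques, N m; "ee_pos": TCP position; "orientation": TCP orientation; "force": force on the tool from outside, world axes, zero at the start; "moment": the same for the moment, N m; "finger_gap": finger opening in m.
Only numpy, scipy, OpenCV 4.12 (cv2) and the standard library are available. Lean on these libraries where they do the work, as an engineer would, in place of code of your own. Each camera call takes 0.05 s, during which the arm holds its last target.

## Task

With a fingertip, and without pinching it, push the red lever on the light attenuator fully back to its closed stop (the red-dot end), then push it the other way, counting the clicks from the stop, and leave it resting in the third click. Never let it go past the third click, or the detector will be overloaded. Leave the vials and everything else where they stand.

Things in the scene. Friction and masses are not known exactly. Their poses are not given: they have to be found in the camera images.
- attenuator: Light attenuator, a fixed grey box 200 (x) x 320 (y) x 60 mm high, white deck; origin: centre of its underside. The lever slot runs along its y axis at x = 0; +y is the open direction, -y the closed. A bridge 18 mm above the deck lies at x 68 to 98 mm. Six dots 29 mm to the -x side of the slot mark the lever positions: red = closed stop, black = clicks 1 to 5.
- lever (a joint): Lever travel in m along the unit's +y: 0 at the closed stop (45 mm to the -y side of the unit's centre), clicks (detents) every 0.018: click 1 at 0.018, 2 at 0.036, 3 at 0.054, 5 (open stop) at 0.090. Some 4 to 7 N pushes it out of a detent; half-way to the next the force vanishes and it snaps into that one and stays.
- lever_tip (a point): Centre of the top of the red lever tab, 42.5 mm above the deck (102.5 mm above the table); the tab is 15 mm thick along the slot, 34 mm wide across it, and reaches down to 2.5 mm above the deck. Axes as the unit's.
- vial_green: small clear vial, white screw cap, green contents, 24 mm across, 46 mm tall, standing on the unit's deck on the open side; leave it alone; origin at the centre of its underside
- vial_clear: small empty clear vial, white screw cap, 24 mm across, 46 mm tall, standing on the unit's deck on the closed side; leave it alone; origin at the centre of its underside
- beaker: small glass beaker, 60 mm across, 75 mm tall, on the table beside the unit; leave it alone; origin at the centre of its underside
- red_cap: red screw cap, 26 mm across, 13 mm high, on the table in front of the unit; leave it alone; origin at the centre of its underside
- jar: white jar, 64 mm across, 75 mm tall, on the table; leave it alone; origin at the centre of its underside
- mortar: white porcelain mortar bowl, 90 mm across, 50 mm tall, on the table; leave it alone; origin at the centre of its underside

How it is judged:
By the outcome, as a careful person would: the job done as asked, in the order asked, and still so for the second after the job is handed in, with the robot touching nothing.
It also fails if it takes over 64 s, if anything falls off the work surface, if the arm or the gripper's body presses on something with over 40 N, if the wrist force passes 120 N, or if a joint passes its speed limit or range.

## Working session

There is one attempt and no reset: what is moved stays moved. The work goes in short steps, Python scripts to look and compute and a tool call to move; the robot and the scene stay as the last step left them, time stands still between calls to the robot, and variables do not carry over. Pictures are saved under pics/ and viewed, and the job is handed in when it is done.

Besides the shell and the picture viewer there is one more tool, called by a JSON object that holds its "fn" and its "kwargs", one argument or row to a line. carry_out: Moves the arm, as the interface text tells. Scaled input: -1 to 1 covers 500 mm each way for a shift and 90 degrees each way for a turn. Its arguments: {"type":"object","properties":{"series":{"type":"array"},"newtons":{"type":"number"}},"required":["series"]}

```bash
mkdir -p pics; ls; python3 - <<'E'
from cell import r,snapshot
import cv2,numpy as np
s=r.sense();print(s['clock'],s['ee_pos'],s['orientation'],s['force'],s['finger_gap'],r.tcp_to_tips)
for n in('side','top'):
    d=snapshot(n);cv2.imwrite(f'pics/{n}0.png',d['frame']);print(n,d['intrinsics'],d['dist_coeffs'],d['pose'])
E
```

```text
pics
0.0 [0.14985211 0.55488536 0.2498424 ] [[-9.65415260e-01  2.60716919e-01 -2.53906885e-04]
 [ 2.60717041e-01  9.65414700e-01 -1.04018204e-03]
 [-2.60676168e-05 -1.07040546e-03 -9.99999427e-01]] [-0.83370995 -0.28261444  0.13285092] 0.08563687766352794 0.019
side [[467.32453455   0.         317.73506345]
 [  0.         467.32453455 236.54403862]
 [  0.           0.           1.        ]] [-0.07884958  0.          0.          0.          0.        ] [[-0.70145694  0.33314457 -0.63005782 -0.08839391]
 [-0.71270989 -0.32994711  0.61901496  0.50408218]
 [-0.00166428  0.88326078  0.46887912  0.53623557]
 [ 0.          0.          0.          1.        ]]
top [[605.17238618   0.         315.87985048]
 [  0.         605.17238618 245.4899379 ]
 [  0.           0.           1.        ]] [-0.20602811  0.          0.          0.          0.        ] [[ 0.01697275  0.9994466  -0.02860812  0.4394081 ]
 [-0.99975778  0.01656318 -0.0144931  -0.08370178]
 [-0.01401124  0.02884717  0.99948563  1.60017307]
 [ 0.          0.          0.          1.        ]]
```

View pics/side0.png

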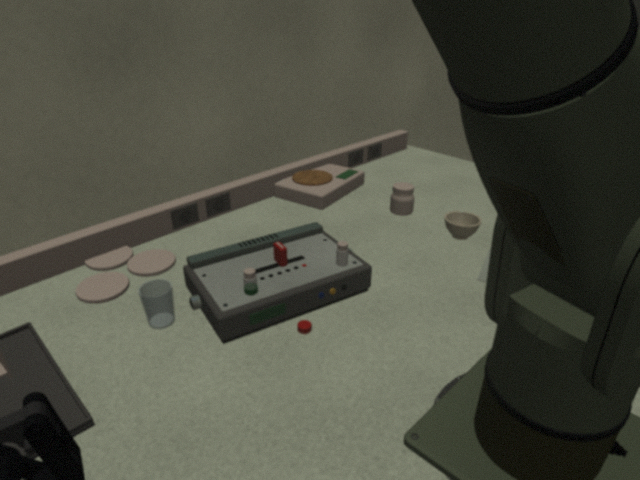

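View pics/top0.png

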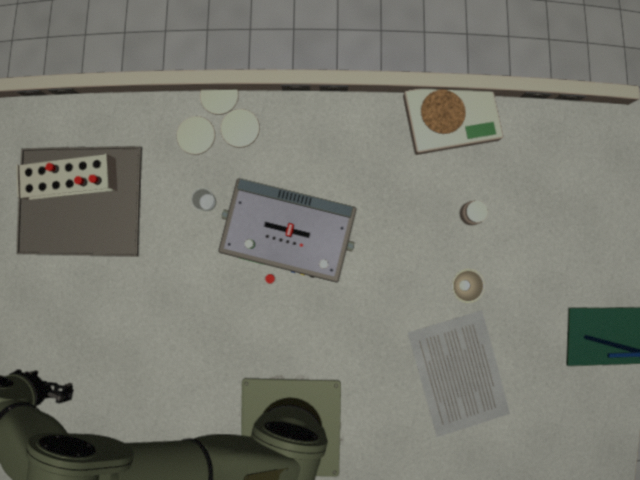

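```bash
cat > h.py <<'E'
import cv2,numpy as np
def ray(d,u,v):
    p=cv2.undistortPoints(np.array([[[u,v]]],float),np.array(d['intrinsics']),np.array(d['dist_coeffs']))[0,0]
    T=np.array(d['pose']);return T[:3,3],T[:3,:3]@np.array([p[0],-p[1],-1])
def onz(d,u,v,z):
    o,k=ray(d,u,v);return o+k*(z-o[2])/k[2]
def tri(d1,p1,d2,p2):
    o1,k1=ray(d1,*p1);o2,k2=ray(d2,*p2)
    t=np.linalg.lstsq(np.c_[k1,-k2],o2-o1,rcond=None)[0]
    a=o1+t[0]*k1;b=o2+t[1]*k2;return (a+b)/2,np.linalg.norm(a-b)
def proj(d,P):
    T=np.array(d['pose']);c=T[:3,:3].T@(np.array(P)-T[:3,3]);c=np.array([c[0],-c[1],-c[2]])
    return cv2.projectPoints(c[None],np.zeros(3),np.zeros(3),np.array(d['intrinsics']),np.array(d['dist_coeffs']))[0][0,0]
E
python3 - <<'E'
from cell import snapshot
import cv2,numpy as np
from h import *
import pickle
D={n:snapshot(n) for n in('top','side')}
pickle.dump(D,open('d0.pkl','wb'))
c=D['top']['frame'][170:290,210:370];cv2.imwrite('pics/topz.png',cv2.resize(c,None,fx=5,fy=5,interpolation=cv2.INTER_CUBIC))
c=D['side']['frame'][215:345,175:385];cv2.imwrite('pics/sidez.png',cv2.resize(c,None,fx=3.8,fy=3.8,interpolation=cv2.INTER_CUBIC))
for n in D:
    f=D[n]['frame'].astype(int);m=((f[...,2]-np.maximum(f[...,1],f[...,0]))>35).astype(np.uint8)
    k,l,s,ce=cv2.connectedComponentsWithStats(m)
    for i in range(1,k):print(n,s[i],ce[i])
E
```

```text
top [ 45 163  10   8  67] [ 49.46268657 166.76119403]
top [ 88 174  10   9  67] [ 92.37313433 178.28358209]
top [ 74 176  10   9  67] [ 78.13432836 179.97014925]
top [285 223   9  14  80] [289.35   229.5125]
top [300 243   3   4  10] [301.  244.8]
top [265 274  10  10  76] [269.52631579 278.39473684]
side [274 242  12  10  64] [279.734375 246.84375 ]
side [282 253   2   1   2] [282.5 253. ]
side [282 255   3   4   6] [282.66666667 256.16666667]
side [283 260   2   2   2] [283.5 260.5]
side [283 264   1   1   1] [283. 264.]
side [303 264   3   2   5] [303.8 264.6]
side [298 320  13  11 113] [304. 325.]
```

View pics/topz.png

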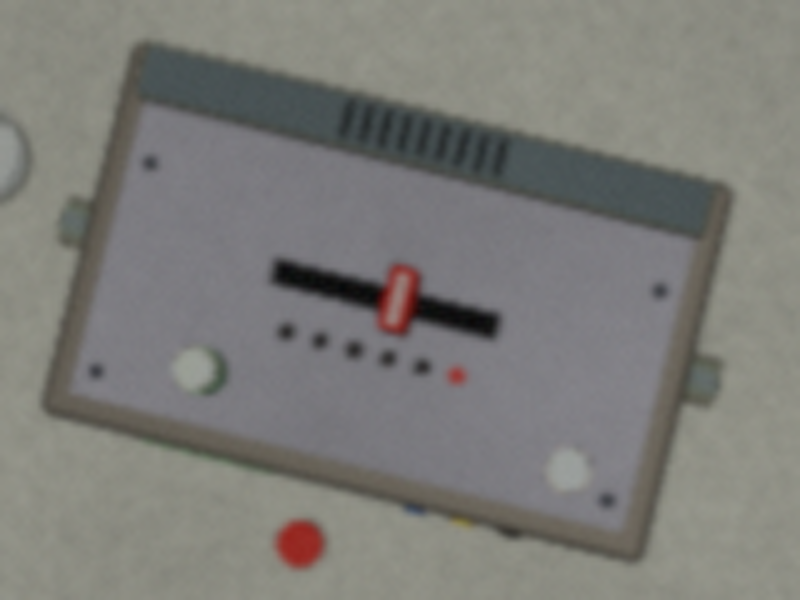

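View pics/sidez.png

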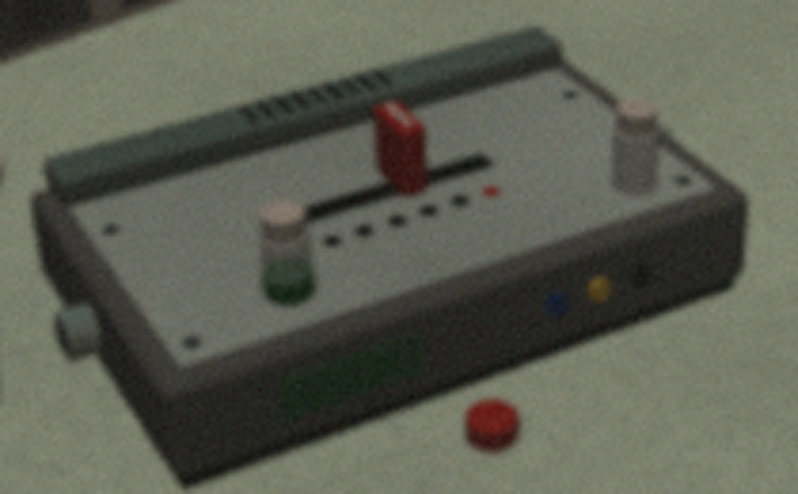

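```bash
python3 - <<'E'
import pickle
from h import *
D=pickle.load(open('d0.pkl','rb'));t=D['top'];s=D['side']
z=lambda u,v:(210+(u+.5)/5-.5,170+(v+.5)/5-.5)
zs=lambda u,v:(175+(u+.5)/3.8-.5,215+(v+.5)/3.8-.5)
dots=np.array([onz(t,*z(*p),.06) for p in [(457,376),(422,367),(388,359),(353,350),(319,341),(286,331)]])
sd=np.array([onz(s,*zs(*p),.06) for p in [(491,191),(460,201),(429,211),(397,221),(364,231),(332,241)]])
print(dots,np.diff(dots[:,:2],axis=0));print('side',sd)
for i in (0,5): print('tri dot',tri(t,z(*[(457,376),0,0,0,0,(286,331)][i]),s,zs(*[(491,191),0,0,0,0,(332,241)][i])))
print('corners deck plane', [onz(t,*z(*p),.06) for p in [(48,410),(638,560)]])
print('slot ends',onz(t,*z(498,325),.06),onz(t,*z(274,271),.06))
print('lever',onz(t,*z(400,299),.1025),tri(t,z(400,299),s,zs(397,113)))
print('vials',onz(t,*z(200,370),.106),tri(t,z(200,370),s,zs(284,213)),onz(t,*z(568,470),.106),tri(t,z(568,470),s,zs(636,110)))
dm=(dots+0*sd)
y=dm[5]-dm[0];y[2]=0;y/=np.linalg.norm(y);x=np.array([y[1],-y[0],0])
for nm,dd in(('top',dots),('side',sd)):
  y=dd[5]-dd[0];y[2]=0;y/=np.linalg.norm(y);x=np.array([y[1],-y[0],0])
  c=dd.mean(0)+.029*x;print(nm,'yaw',np.degrees(np.arctan2(-y[0],y[1])),'c',c,'x',x,'y',y)
  L=onz(t,*z(400,299),.1025)-c;print('lever travel',L@y+.045,'lat',L@x)
  for q in ((200,370),(568,470)):
    L=onz(t,*z(*q),.106)-c;print('vial local',L@x,L@y)
E
```

```text
[[ 0.48462219 -0.02343205  0.06      ]
 [ 0.48891575 -0.0054995   0.06      ]
 [ 0.49271145  0.01193145  0.06      ]
 [ 0.49701336  0.02990355  0.06      ]
 [ 0.50132895  0.04738857  0.06      ]
 [ 0.50616994  0.06439765  0.06      ]] [[0.00429356 0.01793255]
 [0.0037957  0.01743095]
 [0.00430191 0.0179721 ]
 [0.00431559 0.01748502]
 [0.00484099 0.01700908]]
side [[ 0.48653594 -0.02262062  0.06      ]
 [ 0.49050148 -0.00474572  0.06      ]
 [ 0.49439175  0.01280847  0.06      ]
 [ 0.49856046  0.03040934  0.06      ]
 [ 0.50300066  0.04805927  0.06      ]
 [ 0.50701589  0.0650592   0.06      ]]
tri dot (array([ 0.48527664, -0.02276243,  0.06044496]), np.float64(0.001913554416109779))
tri dot (array([0.50650379, 0.06479184, 0.06008855]), np.float64(0.0010457521712601183))
corners deck plane [array([0.46370606, 0.18634047, 0.06      ]), array([ 0.39253028, -0.11714741,  0.06      ])]
slot ends [ 0.51096827 -0.04387571  0.06      ] [0.53677714 0.07117748 0.06      ]
lever [0.52112217 0.0038857  0.1025    ] (array([0.52240541, 0.00532968, 0.10243763]), np.float64(0.003841325408192597))
vi
[... 155 characters left out ...]
] (array([ 0.43849728, -0.08019192,  0.10393545]), np.float64(0.001986578576606189))
top yaw -13.78443450879495 c [0.52329171 0.01387179 0.06      ] x [ 0.97119905 -0.23826962  0.        ] y [0.23826962 0.97119905 0.        ]
lever travel 0.034784581866419036 lat 0.00027232585938181296
vial local -0.059127652173506344 0.07669176837693768
vial local -0.060493675974180844 -0.11238416126534409
side yaw -13.14723553829831 c [0.52490757 0.01489882 0.06      ] x [ 0.97378878 -0.22745419  0.        ] y [0.22745419 0.97378878 0.        ]
lever travel 0.03341454366698736 lat -0.0011811994742692493
vial local -0.05961101018500969 0.07597694243374517
vial local -0.06307966118060968 -0.11307210319036745
```

{"fn": "carry_out", "kwargs": {
  "series": [
    {"hand": -1, "xyz": [0.06, -0.04, 0], "rotation": [0, 0, 0.018]},
    {"hand": -1, "xyz": [0.12, -0.1, 0], "rotation": [0, 0, 0.018]},
    {"hand": -1, "xyz": [0.17, -0.16, 0], "rotation": [0, 0, 0.018]},
    {"hand": -1, "xyz": [0.22, -0.22, 0], "rotation": [0, 0, 0.018]},
    {"hand": -1, "xyz": [0.27, -0.28, 0], "rotation": [0, 0, 0.018]},
    {"hand": -1, "xyz": [0.32, -0.34, 0], "rotation": [0, 0, 0.018]},
    {"hand": -1, "xyz": [0.37, -0.4, 0], "rotation": [0, 0, 0.018]},
    {"hand": -1, "xyz": [0.41, -0.46, 0], "rotation": [0, 0, 0.018]}
  ]
}}

```text
clock: 0.87
ee_pos: [0.3563, 0.3233, 0.2503]
orientation: [[-0.972, 0.234, 0.0], [0.234, 0.972, -0.0], [-0.0, -0.0, -1.0]]
force: [0.0, 0.2, 0.8]
finger_gap: 0.0
```

{"fn": "carry_out", "kwargs": {
  "series": [
    {"hand": -1, "xyz": [0.04, -0.065, 0], "rotation": [0, 0, 0]},
    {"hand": -1, "xyz": [0.08, -0.13, 0], "rotation": [0, 0, 0]},
    {"hand": -1, "xyz": [0.12, -0.195, 0], "rotation": [0, 0, 0]},
    {"hand": -1, "xyz": [0.16, -0.26, 0], "rotation": [0, 0, 0]},
    {"hand": -1, "xyz": [0.2, -0.325, 0], "rotation": [0, 0, 0]},
    {"hand": -1, "xyz": [0.24, -0.385, 0], "rotation": [0, 0, 0]},
    {"hand": -1, "xyz": [0.28, -0.445, 0], "rotation": [0, 0, 0]},
    {"hand": -1, "xyz": [0.31, -0.495, 0], "rotation": [0, 0, 0]}
  ]
}}

```text
clock: 1.53
ee_pos: [0.5111, 0.0749, 0.2502]
orientation: [[-0.972, 0.235, 0.0], [0.235, 0.972, -0.001], [-0.0, -0.001, -1.0]]
force: [-0.0, 0.7, 0.5]
finger_gap: 0.0001
```

{"fn": "carry_out", "kwargs": {
  "series": [
    {"hand": -1, "xyz": [0.02, -0.034, 0], "rotation": [0, 0, 0]},
    {"hand": -1, "xyz": [0.042, -0.067, 0], "rotation": [0, 0, 0]},
    {"hand": -1, "xyz": [0.042, -0.067, -0.05], "rotation": [0, 0, 0]},
    {"hand": -1, "xyz": [0.042, -0.067, -0.1], "rotation": [0, 0, 0]},
    {"hand": -1, "xyz": [0.042, -0.067, -0.14], "rotation": [0, 0, 0]},
    {"hand": -1, "xyz": [0.042, -0.067, -0.16], "rotation": [0, 0, 0]},
    {"hand": -1, "xyz": [0.042, -0.067, -0.16], "rotation": [0, 0, 0]},
    {"hand": -1, "xyz": [0.042, -0.067, -0.16], "rotation": [0, 0, 0]}
  ]
}}

```text
clock: 2.2
ee_pos: [0.5309, 0.0441, 0.1703]
orientation: [[-0.972, 0.233, -0.001], [0.233, 0.972, -0.0], [0.001, -0.0, -1.0]]
force: [0.2, 0.4, 0.5]
finger_gap: 0.0003
```

```bash
cat > look.py <<'E'
import sys
from cell import r,snapshot
import pickle
from h import *
tag=sys.argv[1]
s=r.sense();C=np.array([.524,.0143,.06]);y=np.array([.233,.972,0]);x=np.array([.972,-.233,0])
p=np.array(s['ee_pos']);print(s['clock'],p.round(4),'local',((p-C)@x).round(4),((p-C)@y).round(4),'f',np.round(s['force'],2),'fy',(np.array(s['force'])@y).round(2))
D={n:snapshot(n) for n in('top','side')}
a=cv2.resize(D['top']['frame'][190:270,230:350],(600,400),interpolation=cv2.INTER_CUBIC)
b=cv2.resize(D['side']['frame'][215:295,210:370],(800,400),interpolation=cv2.INTER_CUBIC)[:,100:700]
b=b[:,:600]
cv2.imwrite(f'pics/{tag}.png',cv2.resize(np.vstack([a,b]),(450,600)))
cv2.imwrite(f'pics/{tag}_side.png',cv2.convertScaleAbs(cv2.resize(D['side']['frame'][205:315,205:365],(800,550),interpolation=cv2.INTER_CUBIC),alpha=1.6))
pickle.dump(D,open(f'{tag}.pkl','wb'))
f=D['side']['frame'].astype(int)[:290];m=((f[...,2]-np.maximum(f[...,1],f[...,0]))>35).astype(np.uint8)
k,l,st,ce=cv2.connectedComponentsWithStats(m)
for i in range(1,k):
  if st[i][4]>3: print(st[i],ce[i].round(1))
E
python3 look.py a1
```

```text
2.2 [0.5309 0.0441 0.1703] local -0.0003 0.0306 f [0.16 0.43 0.48] fy 0.45
[274 242  12  23 112] [281.  250.9]
[303 264   3   2   5] [303.8 264.6]
```

View pics/a1_side.png

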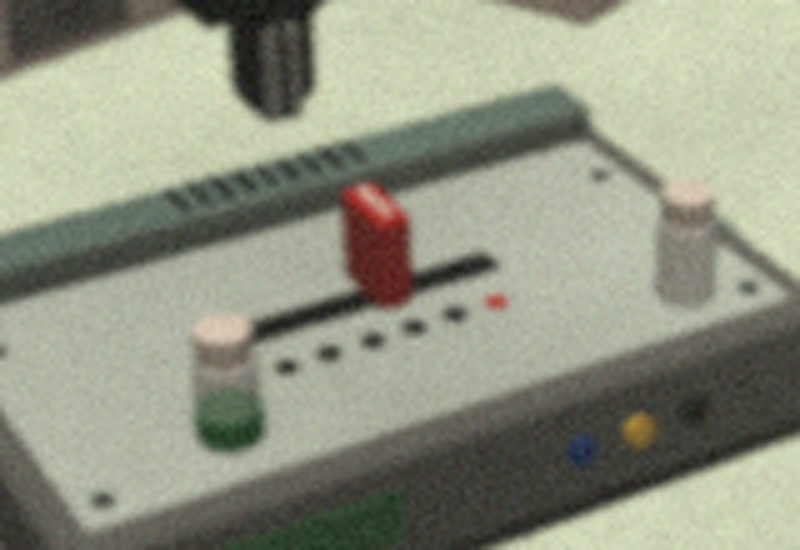

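{"fn": "carry_out", "kwargs": {
  "series": [
    {"hand": -1, "xyz": [0, 0, -0.04], "rotation": [0, 0, 0]},
    {"hand": -1, "xyz": [0, 0, -0.08], "rotation": [0, 0, 0]},
    {"hand": -1, "xyz": [0, 0, -0.12], "rotation": [0, 0, 0]},
    {"hand": -1, "xyz": [0, 0, -0.136], "rotation": [0, 0, 0]},
    {"hand": -1, "xyz": [0, 0, -0.136], "rotation": [0, 0, 0]},
    {"hand": -1, "xyz": [0, 0, -0.136], "rotation": [0, 0, 0]}
  ]
}}

```text
clock: 2.8
ee_pos: [0.5312, 0.0441, 0.1031]
orientation: [[-0.972, 0.233, 0.001], [0.233, 0.972, -0.0], [-0.001, 0.0, -1.0]]
force: [0.3, 1.0, 0.7]
finger_gap: -0.0
```

```bash
python3 look.py a2
```

```text
2.8 [0.5312 0.0441 0.1031] local 0.0001 0.0307 f [0.31 1.   0.69] fy 1.05
[274 242  13  23 150] [281.  251.9]
[303 264   3   2   6] [304.  264.5]
```

View pics/a2_side.png

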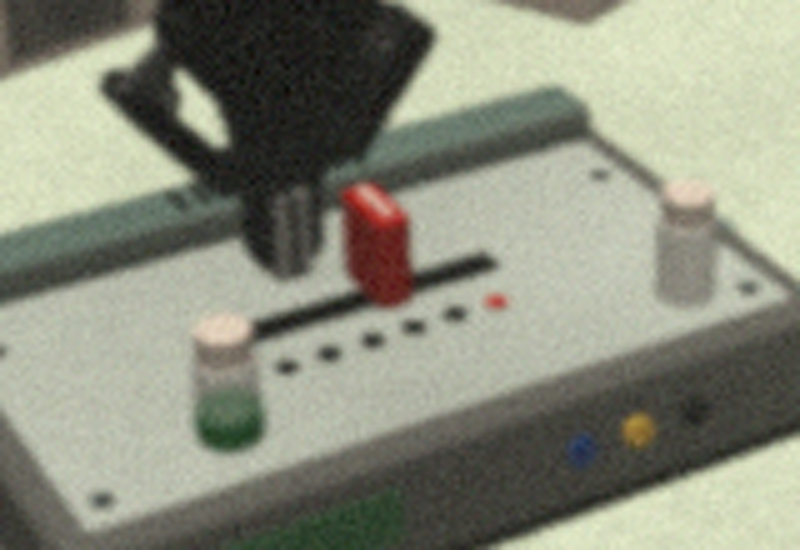

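{"fn": "carry_out", "kwargs": {
  "series": [
    {"hand": -1, "xyz": [-0.0023, -0.0097, 0], "rotation": [0, 0, 0]},
    {"hand": -1, "xyz": [-0.0047, -0.0194, 0], "rotation": [0, 0, 0]},
    {"hand": -1, "xyz": [-0.007, -0.0292, 0], "rotation": [0, 0, 0]},
    {"hand": -1, "xyz": [-0.0084, -0.035, 0], "rotation": [0, 0, 0]},
    {"hand": -1, "xyz": [-0.0098, -0.0408, 0], "rotation": [0, 0, 0]},
    {"hand": -1, "xyz": [-0.0112, -0.0467, 0], "rotation": [0, 0, 0]},
    {"hand": -1, "xyz": [-0.0112, -0.0467, 0], "rotation": [0, 0, 0]}
  ]
}}

```text
clock: 3.48
ee_pos: [0.5254, 0.0202, 0.1024]
orientation: [[-0.972, 0.234, 0.0], [0.234, 0.972, -0.0], [-0.0, -0.0, -1.0]]
force: [0.5, -0.2, 0.6]
finger_gap: -0.0002
```

```bash
python3 look.py a3
```

```text
3.4833 [0.5254 0.0202 0.1024] local -0.0 0.006 f [ 0.5  -0.24  0.6 ] fy -0.11
[281 241   8  24 120] [285.1 252.7]
[303 264   3   2   6] [304.  264.5]
```

View pics/a3_side.png

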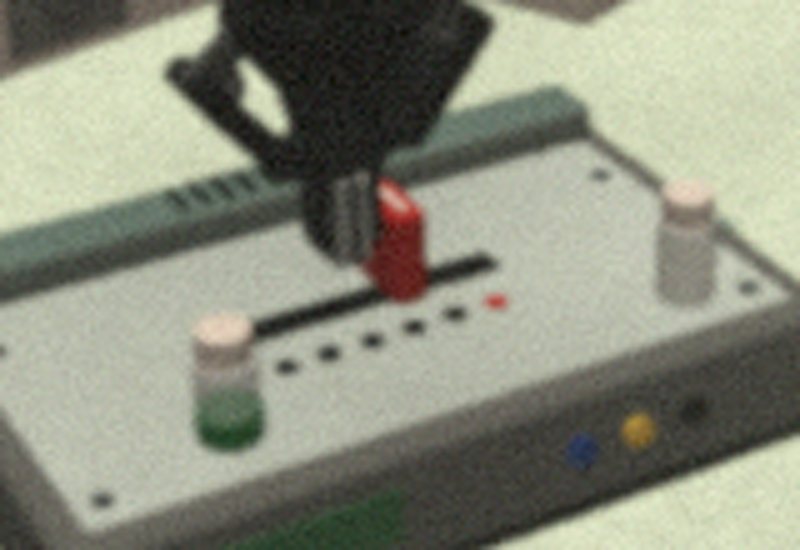

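{"fn": "carry_out", "kwargs": {
  "series": [
    {"hand": -1, "xyz": [-0.0014, -0.0058, 0], "rotation": [0, 0, 0]},
    {"hand": -1, "xyz": [-0.0028, -0.0117, 0], "rotation": [0, 0, 0]},
    {"hand": -1, "xyz": [-0.0042, -0.0175, 0], "rotation": [0, 0, 0]},
    {"hand": -1, "xyz": [-0.0056, -0.0233, 0], "rotation": [0, 0, 0]},
    {"hand": -1, "xyz": [-0.007, -0.0292, 0], "rotation": [0, 0, 0]},
    {"hand": -1, "xyz": [-0.0084, -0.035, 0], "rotation": [0, 0, 0]},
    {"hand": -1, "xyz": [-0.0098, -0.0408, 0], "rotation": [0, 0, 0]},
    {"hand": -1, "xyz": [-0.0098, -0.0408, 0], "rotation": [0, 0, 0]}
  ]
}}

```text
clock: 4.25
ee_pos: [0.5202, -0.0006, 0.1022]
orientation: [[-0.972, 0.234, -0.0], [0.234, 0.972, -0.001], [0.0, -0.001, -1.0]]
force: [-0.2, -0.2, -0.2]
finger_gap: 0.0
```

```bash
python3 look.py a4
```

```text
4.25 [ 0.5202 -0.0006  0.1022] local -0.0002 -0.0154 f [-0.15 -0.18 -0.18] fy -0.21
[291 238   9  23 121] [295.4 248.6]
[303 264   3   2   5] [303.8 264.6]
```

View pics/a4_side.png

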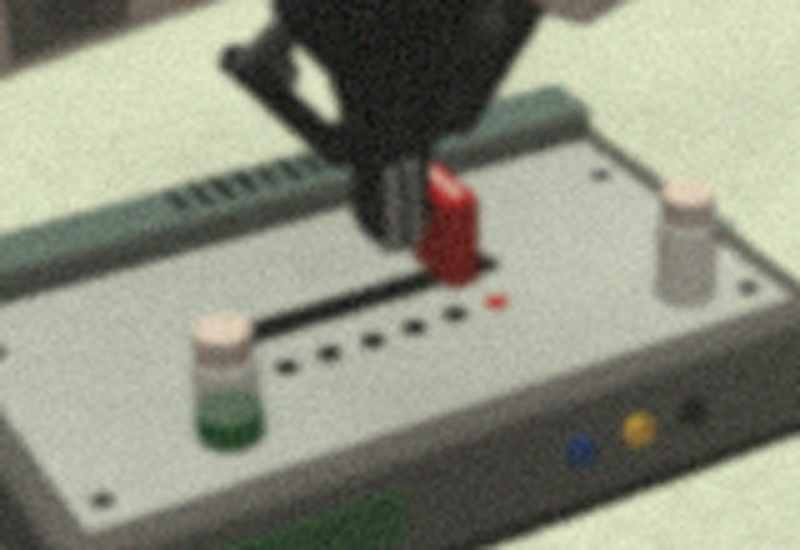

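{"fn": "carry_out", "kwargs": {
  "series": [
    {"hand": -1, "xyz": [-0.0007, -0.0029, 0], "rotation": [0, 0, 0]},
    {"hand": -1, "xyz": [-0.0014, -0.0058, 0], "rotation": [0, 0, 0]},
    {"hand": -1, "xyz": [-0.0021, -0.0087, 0], "rotation": [0, 0, 0]},
    {"hand": -1, "xyz": [-0.0028, -0.0117, 0], "rotation": [0, 0, 0]},
    {"hand": -1, "xyz": [-0.0028, -0.0117, 0], "rotation": [0, 0, 0]}
  ]
}}

```text
clock: 4.77
ee_pos: [0.519, -0.0059, 0.1023]
orientation: [[-0.972, 0.234, -0.0], [0.234, 0.972, -0.0], [0.0, -0.0, -1.0]]
force: [-0.1, -0.3, 0.4]
finger_gap: -0.0001
```

```bash
python3 look.py a5
```

```text
4.7667 [ 0.519  -0.0059  0.1023] local -0.0002 -0.0208 f [-0.06 -0.29  0.37] fy -0.3
[293 238  10  22 117] [298.2 248.3]
[303 264   3   2   6] [304.  264.5]
```

{"fn": "carry_out", "kwargs": {
  "series": [
    {"hand": -1, "xyz": [-0.0005, -0.002, 0], "rotation": [0, 0, 0]},
    {"hand": -1, "xyz": [-0.0009, -0.0039, 0], "rotation": [0, 0, 0]},
    {"hand": -1, "xyz": [-0.0009, -0.0039, 0], "rotation": [0, 0, 0]}
  ]
}}

```text
clock: 5.12
ee_pos: [0.5185, -0.0077, 0.1023]
orientation: [[-0.972, 0.234, -0.0], [0.234, 0.972, -0.0], [0.0, -0.0, -1.0]]
force: [-0.4, -0.2, 0.3]
finger_gap: 0.0
```

{"fn": "carry_out", "kwargs": {
  "series": [
    {"hand": -1, "xyz": [-0.0005, -0.002, 0], "rotation": [0, 0, 0]},
    {"hand": -1, "xyz": [-0.0005, -0.002, 0], "rotation": [0, 0, 0]}
  ]
}}

```text
clock: 5.28
ee_pos: [0.5183, -0.0085, 0.1023]
orientation: [[-0.972, 0.233, 0.0], [0.233, 0.972, -0.0], [-0.0, -0.0, -1.0]]
force: [-0.4, 0.8, 0.8]
finger_gap: -0.0
```

{"fn": "carry_out", "kwargs": {
  "series": [
    {"hand": -1, "xyz": [-0.0005, -0.002, 0], "rotation": [0, 0, 0]},
    {"hand": -1, "xyz": [-0.0005, -0.002, 0], "rotation": [0, 0, 0]}
  ]
}}

```text
clock: 5.45
ee_pos: [0.5183, -0.0087, 0.1023]
orientation: [[-0.973, 0.233, 0.001], [0.233, 0.973, 0.001], [-0.0, 0.001, -1.0]]
force: [1.0, 4.9, -0.5]
finger_gap: -0.0005
```

```bash
python3 look.py a6
```

```text
5.45 [ 0.5183 -0.0087  0.1023] local -0.0002 -0.0237 f [ 1.04  4.93 -0.47] fy 5.03
[295 238   8  23 112] [298.5 248.6]
[303 264   3   3   6] [303.8 264.8]
```

View pics/a6_side.png

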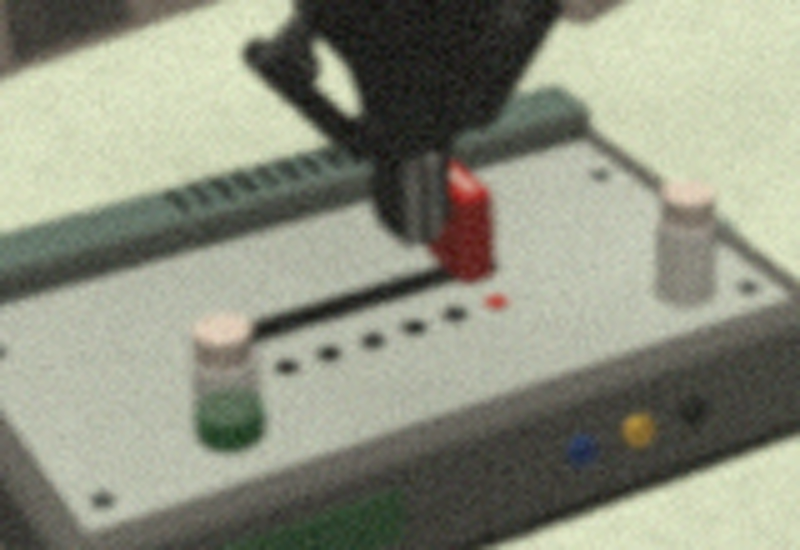

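{"fn": "carry_out", "kwargs": {
  "series": [
    {"hand": -1, "xyz": [-0.0005, -0.002, 0], "rotation": [0, 0, 0]},
    {"hand": -1, "xyz": [-0.0007, -0.003, 0], "rotation": [0, 0, 0]},
    {"hand": -1, "xyz": [-0.0007, -0.003, 0], "rotation": [0, 0, 0]}
  ]
}}

```text
clock: 5.8
ee_pos: [0.5182, -0.009, 0.1023]
orientation: [[-0.973, 0.232, 0.001], [0.232, 0.973, 0.003], [-0.001, 0.003, -1.0]]
force: [1.9, 13.1, -0.3]
finger_gap: 0.0003
```

{"fn": "carry_out", "kwargs": {
  "series": [
    {"hand": -1, "xyz": [0.0047, 0.0194, 0], "rotation": [0, 0, 0]},
    {"hand": -1, "xyz": [0.0047, 0.0194, 0.05], "rotation": [0, 0, 0]},
    {"hand": -1, "xyz": [0.0047, 0.0194, 0.1], "rotation": [0, 0, 0]},
    {"hand": -1, "xyz": [0.0047, 0.0194, 0.13], "rotation": [0, 0, 0]},
    {"hand": -1, "xyz": [0.0047, 0.0194, 0.13], "rotation": [0, 0, 0]},
    {"hand": -1, "xyz": [-0.009, -0.037, 0.13], "rotation": [0, 0, 0]},
    {"hand": -1, "xyz": [-0.022, -0.09, 0.13], "rotation": [0, 0, 0]},
    {"hand": -1, "xyz": [-0.0275, -0.1147, 0.13], "rotation": [0, 0, 0]}
  ]
}}

```text
clock: 6.47
ee_pos: [0.503, -0.0712, 0.1669]
orientation: [[-0.972, 0.236, -0.001], [0.236, 0.972, -0.002], [0.001, -0.002, -1.0]]
force: [-0.2, -1.3, -0.6]
finger_gap: -0.0001
```

```bash
python3 look.py a7
```

```text
6.4667 [ 0.503  -0.0712  0.1669] local -0.0005 -0.088 f [-0.16 -1.25 -0.56] fy -1.25
[290 238  13  17  82] [296.8 244.4]
[297 256   3   4   6] [298.2 257.2]
[303 264   3   2   5] [303.8 264.6]
```

View pics/a7_side.png

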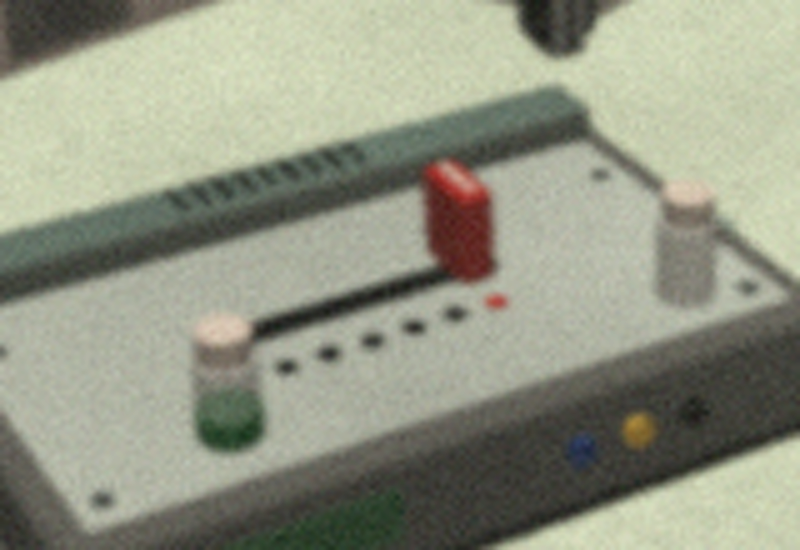

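{"fn": "carry_out", "kwargs": {
  "series": [
    {"hand": -1, "xyz": [0, 0, 0], "rotation": [0, 0, 0]},
    {"hand": -1, "xyz": [0, 0, -0.05], "rotation": [0, 0, 0]},
    {"hand": -1, "xyz": [0, 0, -0.1], "rotation": [0, 0, 0]},
    {"hand": -1, "xyz": [0, 0, -0.13], "rotation": [0, 0, 0]},
    {"hand": -1, "xyz": [0, 0, -0.13], "rotation": [0, 0, 0]},
    {"hand": -1, "xyz": [0, 0, -0.13], "rotation": [0, 0, 0]}
  ]
}}

```text
clock: 7.07
ee_pos: [0.5039, -0.0673, 0.1021]
orientation: [[-0.973, 0.232, -0.001], [0.232, 0.973, 0.0], [0.001, -0.0, -1.0]]
force: [-0.3, -0.6, 0.8]
finger_gap: 0.0
```

```bash
python3 look.py a8
```

```text
7.0667 [ 0.5039 -0.0673  0.1021] local -0.0005 -0.084 f [-0.33 -0.56  0.81] fy -0.62
[290 238  13  22 123] [297.4 246.8]
[303 264   3   2   6] [304.  264.5]
```

View pics/a8_side.png

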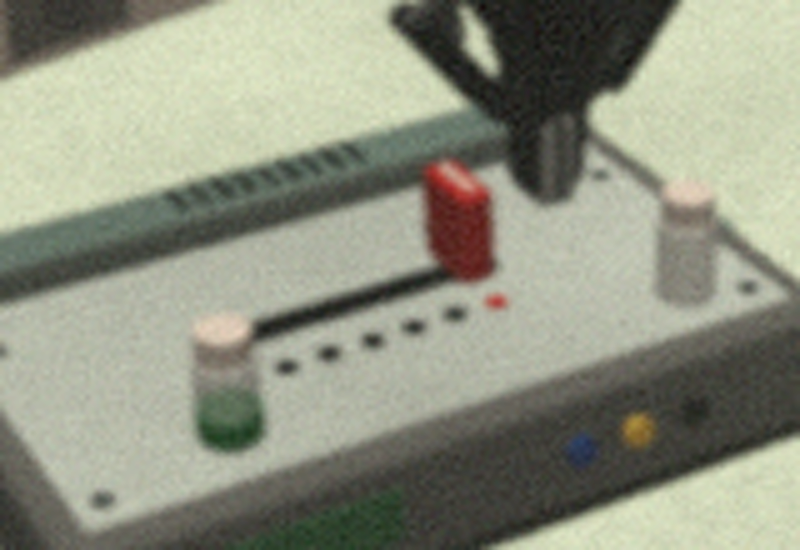

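{"fn": "carry_out", "kwargs": {
  "series": [
    {"hand": -1, "xyz": [0.0023, 0.0097, 0], "rotation": [0, 0, 0]},
    {"hand": -1, "xyz": [0.0047, 0.0194, 0], "rotation": [0, 0, 0]},
    {"hand": -1, "xyz": [0.007, 0.0292, 0], "rotation": [0, 0, 0]},
    {"hand": -1, "xyz": [0.007, 0.0292, 0], "rotation": [0, 0, 0]},
    {"hand": -1, "xyz": [0.007, 0.0292, 0], "rotation": [0, 0, 0]}
  ]
}}

```text
clock: 7.58
ee_pos: [0.5076, -0.0533, 0.1025]
orientation: [[-0.973, 0.233, 0.0], [0.233, 0.973, -0.0], [-0.0, -0.0, -1.0]]
force: [-0.4, 0.5, -0.5]
finger_gap: -0.0
```

{"fn": "carry_out", "kwargs": {
  "series": [
    {"hand": -1, "xyz": [0.0005, 0.0019, 0], "rotation": [0, 0, 0]},
    {"hand": -1, "xyz": [0.0009, 0.0039, 0], "rotation": [0, 0, 0]},
    {"hand": -1, "xyz": [0.0009, 0.0039, 0], "rotation": [0, 0, 0]}
  ]
}}

```text
clock: 7.83
ee_pos: [0.5079, -0.0517, 0.1023]
orientation: [[-0.972, 0.233, -0.0], [0.233, 0.972, -0.0], [0.0, -0.0, -1.0]]
force: [0.4, 0.8, 0.3]
finger_gap: 0.0002
```

{"fn": "carry_out", "kwargs": {
  "series": [
    {"hand": -1, "xyz": [0.0005, 0.0019, 0], "rotation": [0, 0, 0]},
    {"hand": -1, "xyz": [0.0005, 0.0019, 0], "rotation": [0, 0, 0]}
  ]
}}

```text
clock: 8.0
ee_pos: [0.5082, -0.0507, 0.1023]
orientation: [[-0.972, 0.233, -0.0], [0.233, 0.972, -0.0], [-0.0, -0.0, -1.0]]
force: [-1.1, -0.0, 0.6]
finger_gap: -0.0003
```

{"fn": "carry_out", "kwargs": {
  "series": [
    {"hand": -1, "xyz": [0.0005, 0.0019, 0], "rotation": [0, 0, 0]},
    {"hand": -1, "xyz": [0.0005, 0.0019, 0], "rotation": [0, 0, 0]}
  ]
}}

```text
clock: 8.17
ee_pos: [0.5084, -0.0498, 0.1023]
orientation: [[-0.972, 0.233, -0.0], [0.233, 0.972, -0.0], [0.0, -0.0, -1.0]]
force: [-0.6, 0.1, -0.5]
finger_gap: 0.0
```

{"fn": "carry_out", "kwargs": {
  "series": [
    {"hand": -1, "xyz": [0.0005, 0.0019, 0], "rotation": [0, 0, 0]},
    {"hand": -1, "xyz": [0.0005, 0.0019, 0], "rotation": [0, 0, 0]}
  ]
}}

```text
clock: 8.33
ee_pos: [0.5085, -0.0493, 0.1023]
orientation: [[-0.972, 0.234, -0.0], [0.234, 0.972, -0.001], [0.0, -0.001, -1.0]]
force: [-1.1, -3.4, 1.4]
finger_gap: -0.0002
```

```bash
python3 look.py a9
```

```text
8.3333 [ 0.5085 -0.0493  0.1023] local -0.0002 -0.0654 f [-1.07 -3.42  1.42] fy -3.57
[290 238  13  22 134] [297.2 246.7]
[303 264   3   2   6] [304.  264.5]
```

{"fn": "carry_out", "kwargs": {
  "series": [
    {"hand": -1, "xyz": [0.0007, 0.0029, 0], "rotation": [0, 0, 0]},
    {"hand": -1, "xyz": [0.0014, 0.0058, 0], "rotation": [0, 0, 0]},
    {"hand": -1, "xyz": [0.0021, 0.0087, 0], "rotation": [0, 0, 0]},
    {"hand": -1, "xyz": [0.0028, 0.0117, 0], "rotation": [0, 0, 0]},
    {"hand": -1, "xyz": [0.0035, 0.0146, 0], "rotation": [0, 0, 0]},
    {"hand": -1, "xyz": [0.0042, 0.0175, 0], "rotation": [0, 0, 0]},
    {"hand": -1, "xyz": [0.0051, 0.0214, 0], "rotation": [0, 0, 0]},
    {"hand": -1, "xyz": [0.0051, 0.0214, 0], "rotation": [0, 0, 0]}
  ]
}}

```text
clock: 9.1
ee_pos: [0.5115, -0.0374, 0.1023]
orientation: [[-0.973, 0.233, 0.0], [0.233, 0.973, 0.001], [-0.0, 0.001, -1.0]]
force: [-0.5, -0.4, -0.4]
finger_gap: 0.0002
```

```bash
python3 look.py b1
```

```text
9.1 [ 0.5115 -0.0374  0.1023] local -0.0001 -0.0532 f [-0.48 -0.35 -0.44] fy -0.45
[282 240  13  23 138] [289.4 249.2]
[303 264   3   2   5] [303.8 264.6]
```

View pics/b1_side.png

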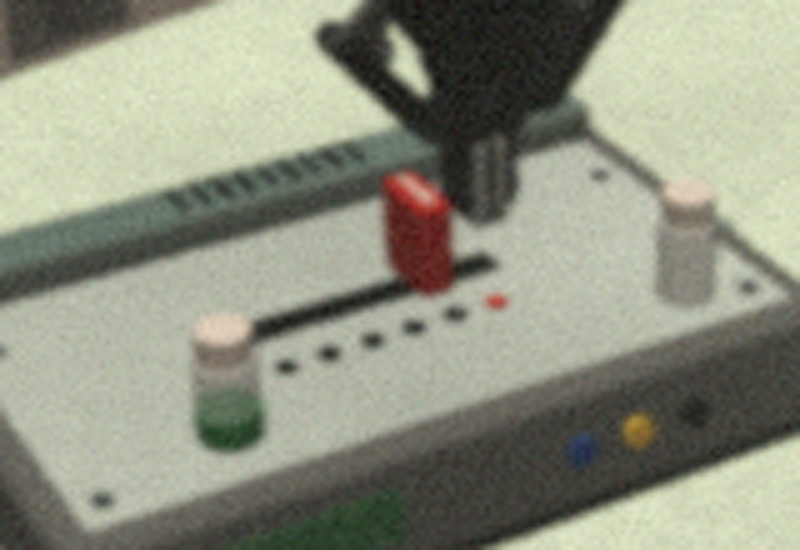

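{"fn": "carry_out", "kwargs": {
  "series": [
    {"hand": -1, "xyz": [0.0014, 0.0058, 0], "rotation": [0, 0, 0]},
    {"hand": -1, "xyz": [0.0028, 0.0117, 0], "rotation": [0, 0, 0]},
    {"hand": -1, "xyz": [0.0039, 0.0165, 0], "rotation": [0, 0, 0]},
    {"hand": -1, "xyz": [0.0049, 0.0204, 0], "rotation": [0, 0, 0]},
    {"hand": -1, "xyz": [0.0058, 0.0243, 0], "rotation": [0, 0, 0]},
    {"hand": -1, "xyz": [0.007, 0.0292, 0], "rotation": [0, 0, 0]},
    {"hand": -1, "xyz": [0.0082, 0.034, 0], "rotation": [0, 0, 0]},
    {"hand": -1, "xyz": [0.0082, 0.034, 0], "rotation": [0, 0, 0]}
  ]
}}

```text
clock: 9.87
ee_pos: [0.5155, -0.0203, 0.1023]
orientation: [[-0.973, 0.232, 0.0], [0.232, 0.973, 0.001], [-0.0, 0.001, -1.0]]
force: [-0.5, -0.1, -0.4]
finger_gap: -0.0003
```

```bash
python3 look.py b2
```

```text
9.8667 [ 0.5155 -0.0203  0.1023] local -0.0002 -0.0356 f [-0.53 -0.15 -0.4 ] fy -0.27
[273 242  14  23 143] [281.1 252. ]
[303 264   3   2   6] [304.  264.5]
```

View pics/b2_side.png

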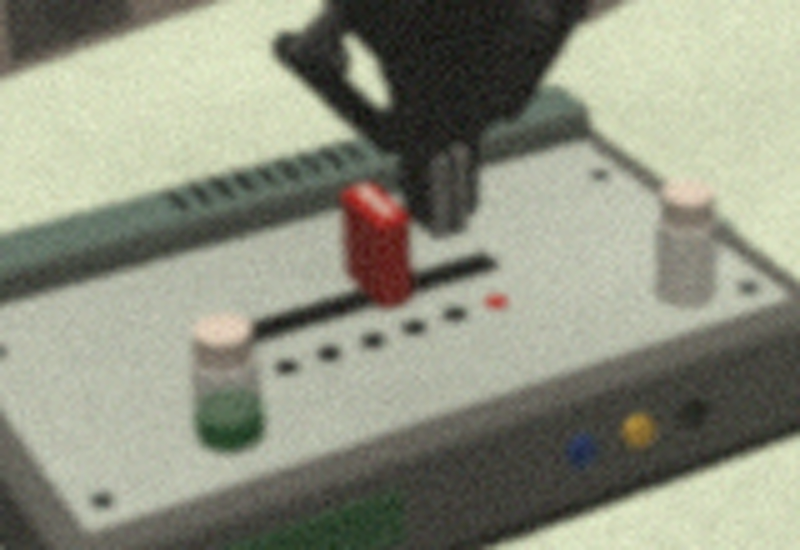

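{"fn": "carry_out", "kwargs": {
  "series": [
    {"hand": -1, "xyz": [0.0014, 0.0058, 0], "rotation": [0, 0, 0]},
    {"hand": -1, "xyz": [0.0028, 0.0117, 0], "rotation": [0, 0, 0]},
    {"hand": -1, "xyz": [0.0039, 0.0165, 0], "rotation": [0, 0, 0]},
    {"hand": -1, "xyz": [0.0049, 0.0204, 0], "rotation": [0, 0, 0]},
    {"hand": -1, "xyz": [0.0058, 0.0243, 0], "rotation": [0, 0, 0]},
    {"hand": -1, "xyz": [0.0068, 0.0282, 0], "rotation": [0, 0, 0]},
    {"hand": -1, "xyz": [0.0077, 0.0321, 0], "rotation": [0, 0, 0]},
    {"hand": -1, "xyz": [0.0077, 0.0321, 0], "rotation": [0, 0, 0]}
  ]
}}

```text
clock: 10.63
ee_pos: [0.5193, -0.0043, 0.1023]
orientation: [[-0.973, 0.233, 0.0], [0.233, 0.973, 0.001], [-0.0, 0.001, -1.0]]
force: [0.9, -0.2, 0.2]
finger_gap: -0.0003
```

```bash
python3 look.py b3
```

```text
10.6333 [ 0.5193 -0.0043  0.1023] local -0.0002 -0.0192 f [ 0.89 -0.17  0.23] fy 0.04
[266 244  13  24 143] [273.5 253.6]
[303 264   3   2   6] [304.  264.5]
```

View pics/b3_side.png

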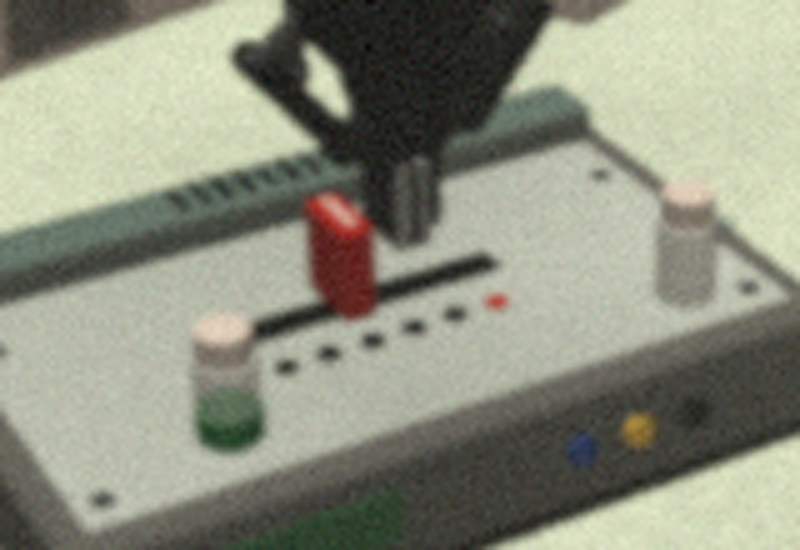

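{"fn": "carry_out", "kwargs": {
  "series": [
    {"hand": -1, "xyz": [-0.0047, -0.0194, 0], "rotation": [0, 0, 0]},
    {"hand": -1, "xyz": [-0.0093, -0.0389, 0], "rotation": [0, 0, 0]},
    {"hand": -1, "xyz": [-0.0093, -0.0389, 0], "rotation": [0, 0, 0]},
    {"hand": -1, "xyz": [-0.0093, -0.0389, 0.06], "rotation": [0, 0, 0]},
    {"hand": -1, "xyz": [-0.0093, -0.0389, 0.13], "rotation": [0, 0, 0]},
    {"hand": -1, "xyz": [-0.0093, -0.0389, 0.2], "rotation": [0, 0, 0]},
    {"hand": -1, "xyz": [-0.0093, -0.0389, 0.27], "rotation": [0, 0, 0]},
    {"hand": -1, "xyz": [-0.0093, -0.0389, 0.3], "rotation": [0, 0, 0]}
  ]
}}

```text
clock: 11.4
ee_pos: [0.5151, -0.0251, 0.2563]
orientation: [[-0.972, 0.234, 0.004], [0.234, 0.972, -0.0], [-0.004, 0.001, -1.0]]
force: [0.9, 0.3, 0.5]
finger_gap: -0.0004
```

{"fn": "carry_out", "kwargs": {
  "series": [
    {"hand": -1, "xyz": [-0.07, 0, 0], "rotation": [0, 0, 0]},
    {"hand": -1, "xyz": [-0.14, 0, 0], "rotation": [0, 0, 0]},
    {"hand": -1, "xyz": [-0.18, 0, 0], "rotation": [0, 0, 0]},
    {"hand": -1, "xyz": [-0.18, 0, 0], "rotation": [0, 0, 0]},
    {"hand": -1, "xyz": [-0.18, 0, 0], "rotation": [0, 0, 0]}
  ]
}}

```text
clock: 11.82
ee_pos: [0.4243, -0.025, 0.2527]
orientation: [[-0.972, 0.234, 0.001], [0.234, 0.972, -0.0], [-0.001, -0.0, -1.0]]
force: [0.3, -0.3, -0.8]
finger_gap: -0.0003
```

```bash
python3 look.py b4; python3 - <<'E'
import pickle
from h import *
D=pickle.load(open('b4.pkl','rb'))
C=np.array([.524,.0143,.06]);y=np.array([.233,.972,0])
for q in (.036,.054,.072):
  P=C+y*(q-.045);P[2]=.1025;print(q,proj(D['side'],P),proj(D['top'],P))
cv2.imwrite('pics/b4_top.png',cv2.resize(D['top']['frame'][170:290,190:370],(800,533),interpolation=cv2.INTER_CUBIC))
E
```

```text
11.8167 [ 0.4243 -0.025   0.2527] local -0.0878 -0.0614 f [ 0.34 -0.32 -0.76] fy -0.24
[265 244  13  14  79] [271.6 249.7]
[273 258   4   5  11] [274.5 260.1]
[303 264   3   2   5] [303.8 264.6]
0.036 [280.18738808 244.51329533] [288.93536033 229.07523399]
0.054 [271.75028893 246.88464296] [281.93142359 227.27843683]
0.072 [263.16404257 249.29805866] [274.93725772 225.48470916]
```

View pics/b4_side.png

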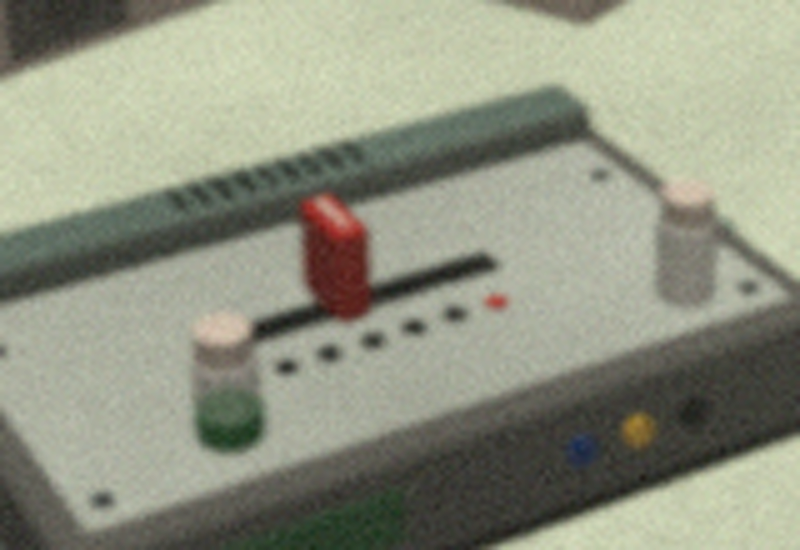

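View pics/b4_top.png

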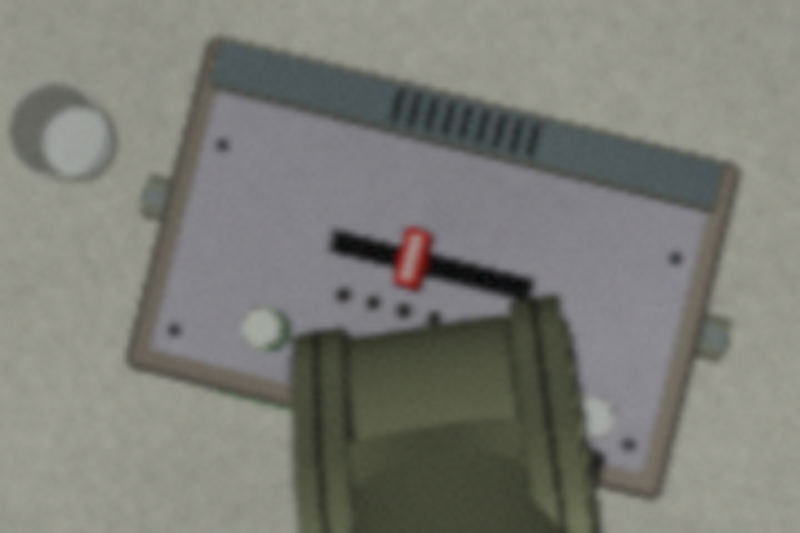

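The lever sits at click 3: about 282.7 px across in the top view, against 281.9 predicted. The arm is clear and both vials are in place.

```bash
python3 -c "
from cell import r
print(r.job_done(), r.sense()['clock'])"
```

```text
the job is handed in; nothing more can be done
the job is handed in; nothing more can be done
```

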